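Gather the lime-capped samples into the tray

ROBOT

A 6-joint arm with a two-finger parallel gripper is mounted at the origin on the work surface. World frame = base frame: x ahead of the robot, y to its left, z up, the work surface at z = 0. Lengths are in mm, angles in degrees, forces in N, time in s.
With the tool pointing down it reaches from about 300 to 850 mm from the base axis. Payload 4.2 kg.
Tool frame: the origin (TCP) lies midway between the tips of the shut fingers; the grasp point (between the pads) lies 19 mm behind it (env.grip_depth is the distance from the TCP to the grasp point, in mm); z points along the fingers, y is the line along which they close (so a half turn about z gives the same grasp; the last joint's range is limited). The gripper opens to 91 mm and grips with 3 to 60 N. Pads are 32 mm wide; open, the fingers measure 118 mm over their backs; the gripper's body (76 mm by 178 mm) begins 60 mm behind the grasp point.
Start: joints at [-68.354, 18.312, 89.639, -0, 72.044, -1.146], TCP at [222.756, -530.119, 181.776] pointing down, gripper open.
Joint ranges: [-177.97, 177.97], [-48.28, 115.42], [12.27, 149.76], [-77.06, 257.06], [2.81, 150.46], [-146.56, 146.56]. Speed limits (degrees/s): [147.25, 147.25, 180, 180, 180, 180].

INTERFACE

Orientations are given as [roll, pitch, yaw] about the fixed x, y, z axes, in that order (R = Rz(yaw) Ry(pitch) Rx(roll)).
In Python, from workcell import env, eyes gives the robot as it stands.
- The arm moves only by the tool send_rows, never from a script. Its argument "motion" is a list of rows, each a list of 7 numbers: the shift along the world's x, y, z normalised to -1 to 1, where 1 is 0.5 m, then the turn, a rotation vector about the world's x, y, z normalised to -1 to 1, where 1 is 60 degrees, then the opening, from -1 (shut) to 1 (fully open). A call has 1 to 20 rows; each row is the pose to reach, as a shift and turn from the pose commanded when the call began; what a row does not reach only later rows make up. A row lasts 1/8 s, in which the tool goes at most 62.5 mm and 10.7 degrees, less where a joint would pass 70% of its speed; a pose out of reach is approached as far as the arm can. A call with a number of a shift or a turn outside -1 to 1 is refused whole. A call with a gripper value outside its range is refused whole. The fingers move at their own pace and stop on an object; "squeeze" is the grip in N (left out, the last holds). Time passes only in rows, so rows that repeat a pose let the fingers close. It gives the time, the measured TCP pose, the force, the opening and the grip force at its end, in the units of the state.
- env.state(): the state, without advancing time (a new reading comes with each control period).
- eyes.grab_frame(name): name is "side" or "top"; returns a dict with "pixels" (420x560x3 uint8, red, green, blue), "depth" (420x560 float32, mm along the optical axis (not along the pixel's ray), 0 where there is no reading), "fx", "fy", "cx", "cy" (pixels), "distortion" ([k1, k2, p1, p2, k3] as OpenCV has them; the pictures are not rectified), "R" (3x3) and "t" (3): a world point X has camera coordinates R X + t. Camera axes: x right, y down, z forward; pixel columns grow to the right and rows downward; lengths in mm; the calibration is good to about 2 mm. A picture is of the moment at which its call begins.
- env.job_done(): hands the job in; it is judged then, once.
The state is a dict: "time_s": time; "qpos": joint angles; "qvel": joint speeds; "effort": joint torques, N m; "ee_pos": TCP position; "ee_rot": TCP orientation; "force": force on the tool from outside, world axes, zero at the start; "torque": the same for the moment, N m; "gripper_width": finger opening in mm; "gripper_force": force on a finger pad.
Only numpy, scipy, OpenCV 4.12 (cv2) and the standard library are available. Lean on these libraries where they do the work, as an engineer would, in place of code of your own. Each camera call takes 0.05 s, during which the arm holds its last target. There are 200 camera calls.

TASK

Gather the three sample jars with lime-green caps into the grey tray: stand each one upright in the cell whose floor disc has the same colour as the dot on its cap. The two white-capped jars are not part of this batch: leave them and the steel beaker where they stand, and let no jar tip over at any time.

Things in the scene. Friction and masses are not known exactly. Their poses are not given: they have to be found in the camera images.
- lime_red_c (a point): Wanted: loose upright round sample jar with a lime-green screw cap, a red dot (20 mm wide) on top of the cap and a red band round its pale body. 64 mm tall and 38 mm in diameter over its whole height (the cap is the top 18 mm); about 90 g. This point is its centre, 32 mm above its underside; z points up out of the cap.
- lime_blue_c (a point): Wanted: loose upright round sample jar with a lime-green screw cap, a blue dot (20 mm wide) on top of the cap and a blue band round its pale body. 64 mm tall and 38 mm in diameter over its whole height (the cap is the top 18 mm); about 90 g. This point is its centre, 32 mm above its underside; z points up out of the cap.
- lime_black_c (a point): Wanted: loose upright round sample jar with a lime-green screw cap, a black dot (20 mm wide) on top of the cap and a black band round its pale body. 64 mm tall and 38 mm in diameter over its whole height (the cap is the top 18 mm); about 90 g. This point is its centre, 32 mm above its underside; z points up out of the cap.
- white_red_c (a point): Look-alike, not wanted: loose upright round sample jar with a white screw cap, a red dot (20 mm wide) on top of the cap and a red band round its pale body. 64 mm tall and 38 mm in diameter over its whole height (the cap is the top 18 mm); about 90 g. This point is its centre, 32 mm above its underside; z points up out of the cap.
- white_blue_c (a point): Look-alike, not wanted: loose upright round sample jar with a white screw cap, a blue dot (20 mm wide) on top of the cap and a blue band round its pale body. 64 mm tall and 38 mm in diameter over its whole height (the cap is the top 18 mm); about 90 g. This point is its centre, 32 mm above its underside; z points up out of the cap.
- tray: Grey sample tray, fixed to the bench, 206 mm long (its x axis) by 72 mm wide (its y axis) and 16 mm high, with a small grip tab at each end (240 mm long over the tabs). Origin: centre of its underside. Three square cells in a row along x, centred at x = -67, 0 and +67 mm, each 62 mm wide inside and open on top; walls 5 mm thick, 16 mm high, floor 5 mm thick. Each cell has one coloured disc on its floor; which colour is in which cell changes.
- disc_red: Red marker disc, 60 mm in diameter and 2 mm thick, fixed on the floor of one cell of the tray, at the cell's centre. Origin: centre of its underside; its top face is 7 mm above the bench.
- disc_blue: Blue marker disc, 60 mm in diameter and 2 mm thick, fixed on the floor of one cell of the tray, at the cell's centre. Origin: centre of its underside; its top face is 7 mm above the bench.
- disc_black: Black marker disc, 60 mm in diameter and 2 mm thick, fixed on the floor of one cell of the tray, at the cell's centre. Origin: centre of its underside; its top face is 7 mm above the bench.
- beaker_c (a point): Small stainless steel beaker, loose, open on top, 54 mm in diameter at the rim, 60 mm tall, not to be moved. This point is its centre, 30 mm above its underside; z points up out of its mouth.

How it is judged:
By the outcome, as a careful person would: the job done as asked, in the order asked, and still so for the second after the job is handed in, with the robot touching nothing.
It also fails if it takes over 77 s, if anything falls off the work surface, if the arm or the gripper's body presses on something with over 40 N, if the wrist force passes 120 N, or if a joint passes its speed limit or range.

## Working session

There is one attempt and no reset: what is moved stays moved. The work goes in short steps, Python scripts to look and compute and a tool call to move; the robot and the scene stay as the last step left them, time stands still between calls to the robot, and variables do not carry over. Pictures are saved under pics/ and viewed, at most 14 in all, crops included, and the job is handed in when it is done.

Besides the shell and the picture viewer there is one more tool, called after ">>>" as name(argument=value, ...) on one line, values as JSON. send_rows: Moves the arm, as the interface text tells. Its arguments: {"type":"object","properties":{"motion":{"type":"array"},"squeeze":{"type":"number"}},"required":["motion"]}

```bash
mkdir -p pics
cat > h.py <<'E'
import numpy as np, cv2
from workcell import env, eyes
def grab(n,png=None):
    f=eyes.grab_frame(n)
    if png: cv2.imwrite('pics/'+png,f['pixels'][:,:,::-1])
    return f
def world(f,u,v,z=None):
    K=np.array([[f['fx'],0,f['cx']],[0,f['fy'],f['cy']],[0,0,1]])
    p=cv2.undistortPoints(np.array([[[u,v]]],float),K,np.array(f['distortion'],float))[0,0]
    R=np.array(f['R']);t=np.array(f['t'])
    r=R.T@np.array([p[0],p[1],1]);c=-R.T@t
    if z is None: s=np.median(f['depth'][int(v)-1:int(v)+2,int(u)-1:int(u)+2])
    else: s=(z-c[2])/r[2]
    return c+s*r
E
python3 - <<'E'
from h import *
f=grab('top','top1.png');g=grab('side','side1.png')
np.save('top.npy',f,allow_pickle=True);np.save('side.npy',g,allow_pickle=True)
print(env.state(),env.grip_depth)
E
```

```text
{'time_s': 0.1, 'qpos': array([-6.83539711e+01,  1.83473615e+01,  8.96996584e+01, -1.94951050e-04,
        7.20437546e+01, -1.14675484e+00]), 'qvel': array([-0.09238859,  0.01352006, -0.17928716, -0.08639623, -0.07158336,
        0.06658868]), 'effort': array([ 1.13784456e-03, -4.13330841e+01, -2.32509077e+01,  7.30128516e-02,
        4.22747433e-02, -5.98822521e-05]), 'ee_pos': array([ 222.56029715, -529.6334964 ,  181.00893345]), 'ee_rot': array([-1.79909240e+02, -1.63137451e-03,  2.27928427e+01]), 'force': array([ 0.16748769, -0.58435751, -0.70218255]), 'torque': array([-0.001813  ,  0.03340003,  0.00644786]), 'gripper_force': 0.0, 'gripper_width': 91.8242068929324} 18.8
```

View pics/top1.png

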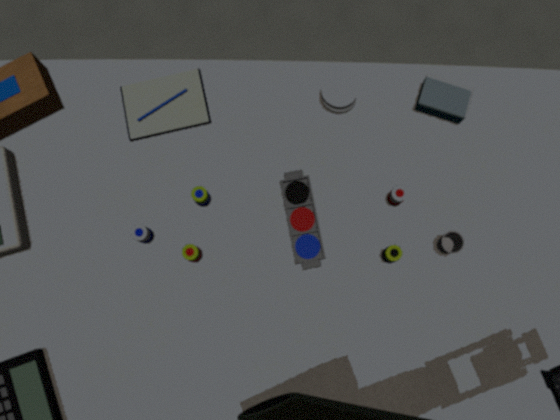

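View pics/side1.png

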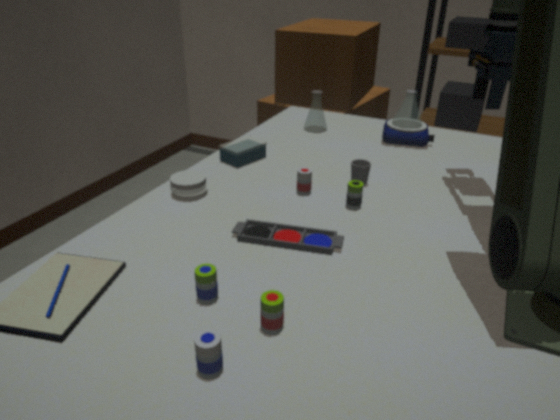

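Top view: lime-blue (200,194), lime-red (190,252), lime-black (393,254), white-blue (140,233), white-red (398,194) and beaker (449,243). The tray discs are black (297,192), red (303,219) and blue (308,246). I'll refine these with colour centroids.

Run:
```python
from h import *
f=np.load('top.npy',allow_pickle=True).item()
im=f['pixels'];hsv=cv2.cvtColor(im,cv2.COLOR_RGB2HSV).astype(int)
def cen(u,v,r,kind,z):
    m=np.zeros(im.shape[:2],bool);H,S,V=hsv[...,0],hsv[...,1],hsv[...,2]
    c={'red':((H<12)|(H>168))&(S>150),'blue':(H>100)&(H<130)&(S>130),'black':(V<45),'lime':(H>25)&(H<50)&(S>120)}[kind]
    m[v-r:v+r+1,u-r:u+r+1]=True;m&=c
    ys,xs=np.nonzero(m);U,W=xs.mean(),ys.mean()
    p=world(f,U,W,z);d=world(f,round(U),round(W));print(kind,(u,v),m.sum(),U.round(1),W.round(1),p.round(1),'depth z',d.round(1));return p
for a in [(190,252,7,'red',64),(200,194,7,'blue',64),(140,233,7,'blue',64),(398,194,7,'red',64),(394,253,4,'black',64),
 (191,252,12,'lime',62),(200,194,12,'lime',62),(393,254,12,'lime',62),(297,192,14,'black',7),(303,219,15,'red',7),(308,246,15,'blue',7)]: cen(*a)
print('beaker',world(f,444,244,60),world(f,455,242,60))
o=cv2.resize(im[160:290,120:480][:,:,::-1],None,fx=2.2,fy=2.2,interpolation=cv2.INTER_CUBIC)
cv2.imwrite('pics/crop1.png',cv2.convertScaleAbs(o,alpha=1.7))
print('cam',(-np.array(f['R']).T@f['t']).round(0))
```

```text
red (190, 252) 38 189.4 251.8 [452.3 244.5  64. ] depth z [451.8 245.4  63.6]
blue (200, 194) 42 198.7 193.3 [588.8 230.   64. ] depth z [589.4 229.3  64.5]
blue (140, 233) 42 138.8 232.2 [494.8 364.3  64. ] depth z [495.1 363.6  64.8]
red (398, 194) 35 398.9 192.9 [ 599.2 -234.3   64. ] depth z [ 598.5 -233.9   66. ]
black (394, 253) 41 394.0 252.4 [ 460.4 -220.7   64. ] depth z [ 461.4 -220.8   63.8]
lime (191, 252) 148 191.0 252.5 [451.  241.1  62. ] depth z [451.8 240.7  64.1]
lime (200, 194) 126 199.8 195.0 [585.1 227.6  62. ] depth z [585.  226.9  63.3]
lime (393, 254) 192 392.3 253.2 [ 458.8 -217.3   62. ] depth z [ 459.1 -216.4   62.8]
black (297, 192) 490 296.6 191.5 [610.6   2.6   7. ] depth z [609.4   1.7   6.9]
red (303, 219) 444 302.0 218.8 [543.5 -11.5   7. ] depth z [542.9 -11.5   7.6]
blue (308, 246) 480 307.3 246.0 [477.8 -25.3   7. ] depth z [477.9 -24.6   7.4]
beaker [ 482.30003231 -337.47019522   60.        ] [ 487.39377016 -363.28650382   60.        ]
cam [ 339.   12. 1185.]
```

View pics/crop1.png

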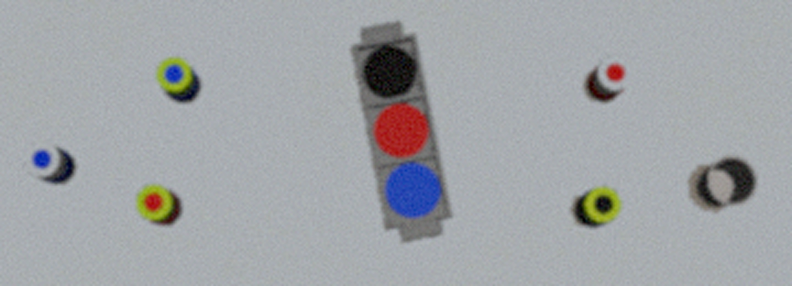

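Heights and the cell spacing (67–68 mm) agree with the given sizes, and the tray yaw is about 12°. I'll close the fingers across the tray row, at tool yaw 12°. Black jar first.

>>> send_rows(motion=[[0.474, 0.619, 0, 0, 0, -0.18, 1], [0.474, 0.619, 0, 0, 0, -0.18, 1], [0.474, 0.619, 0, 0, 0, -0.18, 1], [0.474, 0.619, 0, 0, 0, -0.18, 1], [0.474, 0.619, 0, 0, 0, -0.18, 1], [0.474, 0.619, 0, 0, 0, -0.18, 1], [0.474, 0.619, 0, 0, 0, -0.18, 1], [0.474, 0.619, 0, 0, 0, -0.18, 1], [0.474, 0.619, 0, 0, 0, -0.18, 1], [0.474, 0.619, -0.08, 0, 0, -0.18, 1], [0.474, 0.619, -0.14, 0, 0, -0.18, 1], [0.474, 0.619, -0.14, 0, 0, -0.18, 1], [0.474, 0.619, -0.14, 0, 0, -0.18, 1]], squeeze=15)

```text
time_s: 1.72
ee_pos: [460.1, -221.9, 112.9]
ee_rot: [179.9, -0.1, 11.9]
force: [-0.6, 0.0, 0.2]
gripper_width: 91.0
gripper_force: 0.0
```

Run:
```python
from h import *
f=grab('side');s=env.state()
print(s['time_s'],s['ee_pos'],s['ee_rot'],s['qpos'],s['force'])
o=cv2.resize(f['pixels'][100:260,220:520,::-1],None,fx=2.6,fy=2.6,interpolation=cv2.INTER_CUBIC)
cv2.imwrite('pics/s2.png',cv2.convertScaleAbs(o,alpha=1.5))
```

```text
1.775 [ 460.47400563 -221.82067454  113.24294916] [ 1.79888203e+02 -1.23431952e-01  1.19243523e+01] [-2.70036335e+01  1.57273805e+01  1.04029192e+02 -1.08614813e-02
  6.00771587e+01  5.10775390e+01] [-0.76914825  0.28062355  0.35945618]
```

View pics/s2.png

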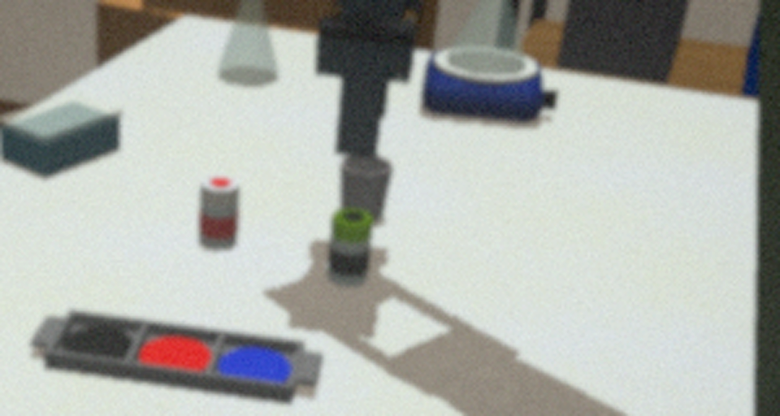

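The fingers (360,130) are in line above the black jar (352,245), and the beaker stands clear behind it. Descend, close and lift a little.

>>> send_rows(motion=[[0, 0, -0.06, 0, 0, 0, 1], [0, 0, -0.12, 0, 0, 0, 1], [0, 0, -0.16, 0, 0, 0, 1], [0, 0, -0.184, 0, 0, 0, 1], [0, 0, -0.184, 0, 0, 0, 1], [0, 0, -0.184, 0, 0, 0, 1], [0, 0, -0.184, 0, 0, 0, -1], [0, 0, -0.184, 0, 0, 0, -1], [0, 0, -0.184, 0, 0, 0, -1], [0, 0, -0.184, 0, 0, 0, -1], [0, 0, -0.184, 0, 0, 0, -1], [0, 0, -0.184, 0, 0, 0, -1], [0, 0, -0.184, 0, 0, 0, -1], [0, 0, -0.184, 0, 0, 0, -1]], squeeze=15)

```text
time_s: 3.52
ee_pos: [459.8, -220.7, 19.8]
ee_rot: [180.0, -0.0, 12.0]
force: [-0.4, 0.4, 0.3]
gripper_width: 37.4
gripper_force: 15.0
```

Gripped (37.4 mm). Lift and carry it above the black cell.

>>> send_rows(motion=[[0, 0, 0.04, 0, 0, 0, -1], [0, 0, 0.1, 0, 0, 0, -1], [0, 0, 0.2, 0, 0, 0, -1], [0, 0, 0.2, 0, 0, 0, -1], [0.06, 0.09, 0.2, 0, 0, 0, -1], [0.12, 0.18, 0.2, 0, 0, 0, -1], [0.18, 0.27, 0.2, 0, 0, 0, -1], [0.24, 0.36, 0.2, 0, 0, 0, -1], [0.28, 0.42, 0.2, 0, 0, 0, -1], [0.301, 0.446, 0.2, 0, 0, 0, -1], [0.301, 0.446, 0.2, 0, 0, 0, -1], [0.301, 0.446, 0.2, 0, 0, 0, -1], [0.301, 0.446, 0.2, 0, 0, 0, -1], [0.301, 0.446, 0.1, 0, 0, 0, -1], [0.301, 0.446, 0.08, 0, 0, 0, -1], [0.301, 0.446, 0.08, 0, 0, 0, -1], [0.301, 0.446, 0.08, 0, 0, 0, -1]])

```text
time_s: 5.65
ee_pos: [611.6, 2.2, 61.5]
ee_rot: [180.0, -0.2, 12.0]
force: [1.0, -0.5, -1.0]
gripper_width: 37.6
gripper_force: 15.0
```

Run:
```python
from h import *
f=grab('side');s=env.state()
print(s['time_s'],s['ee_pos'],s['ee_rot'],s['gripper_width'],s['gripper_force'])
o=cv2.resize(f['pixels'][120:270,200:380,::-1],None,fx=4,fy=4,interpolation=cv2.INTER_CUBIC)
cv2.imwrite('pics/s3.png',cv2.convertScaleAbs(o,alpha=1.5))
```

```text
5.7 [611.53555449   2.23694024  61.5279697 ] [179.95241087  -0.18178754  11.98124227] 37.54804043022892 14.994328916072845
```

View pics/s3.png

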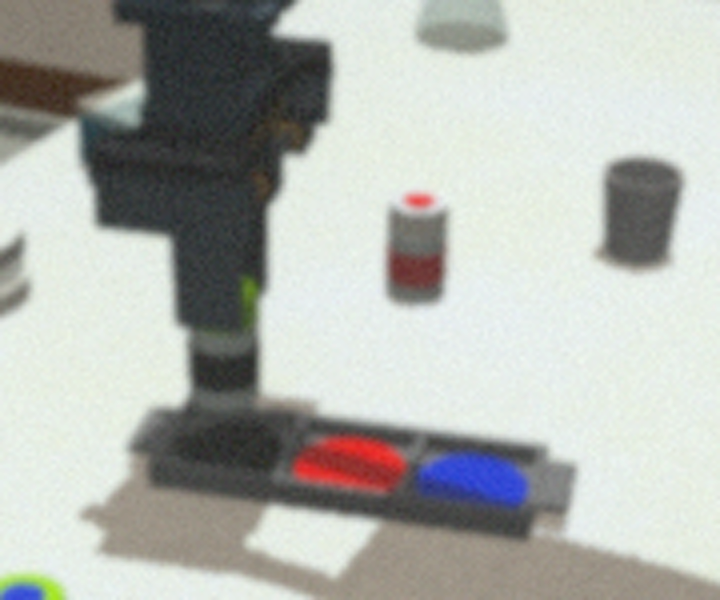

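The jar hangs upright over the black cell (225,445). Lower, release and rise.

>>> send_rows(motion=[[0, 0, -0.03, 0, 0, 0, -1], [0, 0, -0.05, 0, 0, 0, -1], [0, 0, -0.06, 0, 0, 0, -1], [0, 0, -0.068, 0, 0, 0, -1], [0, 0, -0.068, 0, 0, 0, -1], [0, 0, -0.068, 0, 0, 0, -1], [0, 0, -0.068, 0, 0, 0, 0], [0, 0, -0.068, 0, 0, 0, 1], [0, 0, -0.068, 0, 0, 0, 1], [0, 0, -0.068, 0, 0, 0, 1], [0, 0, -0.068, 0, 0, 0, 1], [0, 0, -0.068, 0, 0, 0, 1], [0, 0, -0.02, 0, 0, 0, 1], [0, 0, 0.06, 0, 0, 0, 1], [0, 0, 0.16, 0, 0, 0, 1], [0, 0, 0.16, 0, 0, 0, 1], [0, 0, 0.16, 0, 0, 0, 1]])

```text
time_s: 7.82
ee_pos: [609.6, 2.4, 139.2]
ee_rot: [-180.0, 0.1, 12.0]
force: [-0.2, -0.1, -0.4]
gripper_width: 90.9
gripper_force: 0.0
```

Next, the lime-blue jar at (589,230).

>>> send_rows(motion=[[-0.01, 0.11, 0, 0, 0, 0, 1], [-0.02, 0.22, 0, 0, 0, 0, 1], [-0.03, 0.33, 0, 0, 0, 0, 1], [-0.042, 0.43, 0, 0, 0, 0, 1], [-0.042, 0.454, 0, 0, 0, 0, 1], [-0.042, 0.454, 0, 0, 0, 0, 1], [-0.042, 0.454, 0, 0, 0, 0, 1], [-0.042, 0.454, -0.06, 0, 0, 0, 1], [-0.042, 0.454, -0.06, 0, 0, 0, 1], [-0.042, 0.454, -0.06, 0, 0, 0, 1]])

```text
time_s: 9.07
ee_pos: [589.9, 228.6, 110.5]
ee_rot: [180.0, -0.0, 11.9]
force: [-0.4, -0.4, -0.4]
gripper_width: 91.0
gripper_force: 0.0
```

Run:
```python
from h import *
f=grab('side');s=env.state()
print(s['time_s'],s['ee_pos'],s['ee_rot'],s['qpos'])
o=cv2.resize(f['pixels'][100:340,140:380,::-1],None,fx=2.4,fy=2.4,interpolation=cv2.INTER_CUBIC)
cv2.imwrite('pics/s4.png',cv2.convertScaleAbs(o,alpha=1.5))
```

```text
9.125 [590.12808707 228.90186234 110.92240733] [-1.79993432e+02 -1.03047640e-01  1.19340364e+01] [ 2.01642945e+01  2.62137609e+01  8.77584832e+01 -9.03729770e-03
  6.59248297e+01  9.82339314e+01]
```

View pics/s4.png

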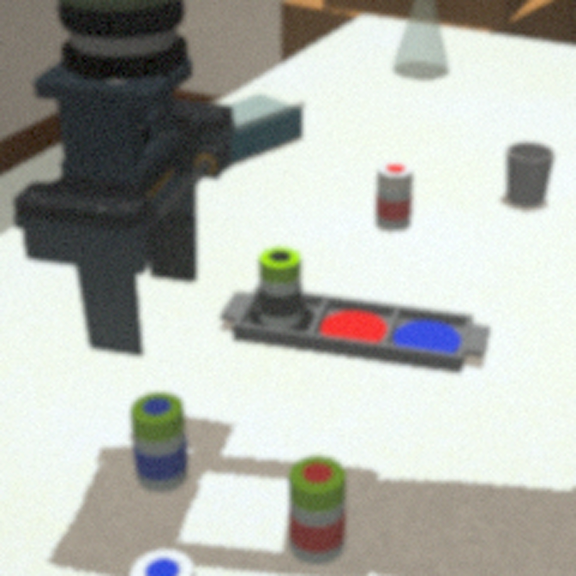

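The black jar stands upright in its cell (280,290). The gripper straddles the lime-blue jar (158,440). Descend and close.

>>> send_rows(motion=[[0, 0, -0.06, 0, 0, 0, 1], [0, 0, -0.12, 0, 0, 0, 1], [0, 0, -0.16, 0, 0, 0, 1], [0, 0, -0.18, 0, 0, 0, 1], [0, 0, -0.18, 0, 0, 0, 1], [0, 0, -0.18, 0, 0, 0, 1], [0, 0, -0.18, 0, 0, 0, -1], [0, 0, -0.18, 0, 0, 0, -1], [0, 0, -0.18, 0, 0, 0, -1], [0, 0, -0.18, 0, 0, 0, -1], [0, 0, -0.18, 0, 0, 0, -1], [0, 0, -0.18, 0, 0, 0, -1], [0, 0, -0.18, 0, 0, 0, -1], [0, 0, -0.18, 0, 0, 0, -1]])

```text
time_s: 10.88
ee_pos: [589.2, 229.5, 19.7]
ee_rot: [180.0, 0.0, 12.0]
force: [-0.1, 0.6, -0.6]
gripper_width: 37.2
gripper_force: 15.0
```

>>> send_rows(motion=[[0, 0, 0.04, 0, 0, 0, -1], [0, 0, 0.1, 0, 0, 0, -1], [0, 0, 0.2, 0, 0, 0, -1], [0, 0, 0.2, 0, 0, 0, -1], [-0.04, -0.1, 0.2, 0, 0, 0, -1], [-0.08, -0.2, 0.2, 0, 0, 0, -1], [-0.13, -0.3, 0.2, 0, 0, 0, -1], [-0.17, -0.4, 0.2, 0, 0, 0, -1], [-0.21, -0.48, 0.2, 0, 0, 0, -1], [-0.223, -0.509, 0.2, 0, 0, 0, -1], [-0.223, -0.509, 0.2, 0, 0, 0, -1], [-0.223, -0.509, 0.2, 0, 0, 0, -1], [-0.223, -0.509, 0.2, 0, 0, 0, -1], [-0.223, -0.509, 0.1, 0, 0, 0, -1], [-0.223, -0.509, 0.08, 0, 0, 0, -1], [-0.223, -0.509, 0.08, 0, 0, 0, -1], [-0.223, -0.509, 0.08, 0, 0, 0, -1]])

```text
time_s: 13.0
ee_pos: [479.1, -25.0, 61.1]
ee_rot: [180.0, -0.2, 12.0]
force: [-0.2, -0.2, -1.7]
gripper_width: 37.6
gripper_force: 15.0
```

Run:
```python
from h import *
f=grab('side');s=env.state()
print(s['time_s'],s['ee_pos'],s['ee_rot'],s['gripper_width'])
o=cv2.resize(f['pixels'][120:270,200:380,::-1],None,fx=4,fy=4,interpolation=cv2.INTER_CUBIC)
cv2.imwrite('pics/s5.png',cv2.convertScaleAbs(o,alpha=1.5))
```

```text
13.05 [479.11325028 -25.08085554  61.1458253 ] [ 1.79948692e+02 -1.64589252e-01  1.20015330e+01] 37.16834662100654
```

View pics/s5.png

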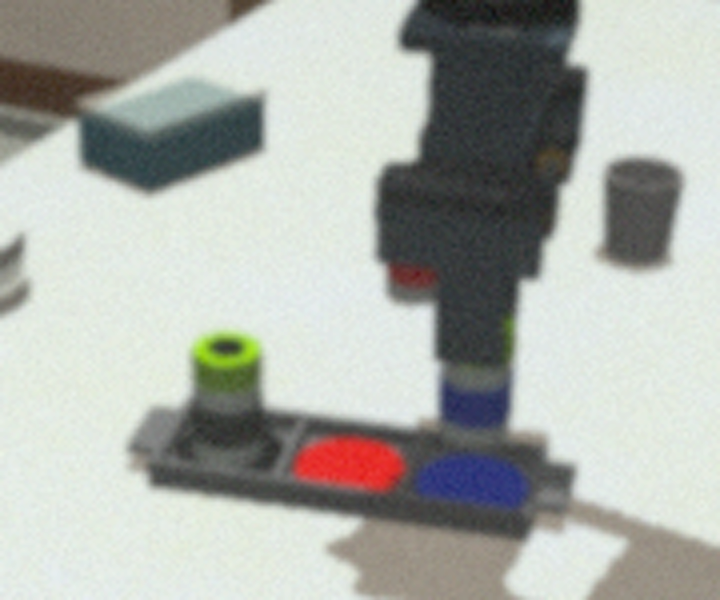

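The blue jar hangs over the blue cell (472,480), and the black jar stands at (228,400). Lower, release and rise.

>>> send_rows(motion=[[0, 0, -0.03, 0, 0, 0, -1], [0, 0, -0.05, 0, 0, 0, -1], [0, 0, -0.06, 0, 0, 0, -1], [0, 0, -0.066, 0, 0, 0, -1], [0, 0, -0.066, 0, 0, 0, -1], [0, 0, -0.066, 0, 0, 0, -1], [0, 0, -0.066, 0, 0, 0, 0], [0, 0, -0.066, 0, 0, 0, 1], [0, 0, -0.066, 0, 0, 0, 1], [0, 0, -0.066, 0, 0, 0, 1], [0, 0, -0.066, 0, 0, 0, 1], [0, 0, -0.066, 0, 0, 0, 1], [0, 0, -0.02, 0, 0, 0, 1], [0, 0, 0.06, 0, 0, 0, 1], [0, 0, 0.16, 0, 0, 0, 1], [0, 0, 0.16, 0, 0, 0, 1], [0, 0, 0.16, 0, 0, 0, 1]])

```text
time_s: 15.18
ee_pos: [477.1, -25.1, 139.3]
ee_rot: [-180.0, 0.1, 12.0]
force: [1.2, -0.5, -0.0]
gripper_width: 91.4
gripper_force: 0.0
```

>>> send_rows(motion=[[-0.01, 0.11, 0, 0, 0, 0, 1], [-0.02, 0.22, 0, 0, 0, 0, 1], [-0.03, 0.33, 0, 0, 0, 0, 1], [-0.042, 0.43, 0, 0, 0, 0, 1], [-0.052, 0.51, 0, 0, 0, 0, 1], [-0.052, 0.538, 0, 0, 0, 0, 1], [-0.052, 0.538, 0, 0, 0, 0, 1], [-0.052, 0.538, 0, 0, 0, 0, 1], [-0.052, 0.538, -0.06, 0, 0, 0, 1], [-0.052, 0.538, -0.06, 0, 0, 0, 1], [-0.052, 0.538, -0.06, 0, 0, 0, 1]])

```text
time_s: 16.55
ee_pos: [452.4, 243.3, 110.5]
ee_rot: [-180.0, -0.0, 11.9]
force: [-0.0, 0.3, -0.5]
gripper_width: 91.4
gripper_force: 0.0
```

Run:
```python
from h import *
f=grab('side');s=env.state()
print(s['time_s'],s['ee_pos'],s['ee_rot'],s['qpos'])
o=cv2.resize(f['pixels'][140:390,160:400,::-1],None,fx=2.4,fy=2.4,interpolation=cv2.INTER_CUBIC)
cv2.imwrite('pics/s6.png',cv2.convertScaleAbs(o,alpha=1.5))
```

```text
16.6 [452.59674699 243.64957012 110.81211998] [-1.79984594e+02 -1.00091345e-01  1.19411344e+01] [ 2.70212312e+01  1.61440374e+01  1.03817407e+02 -1.29010919e-02
  5.99379038e+01  1.05086536e+02]
```

View pics/s6.png

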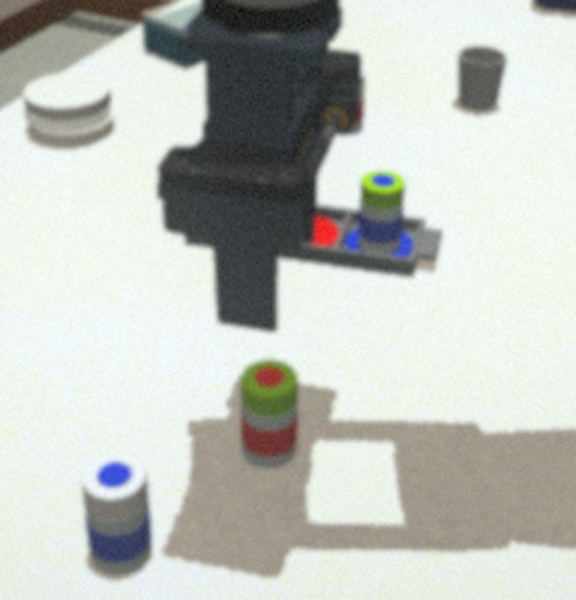

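The blue jar stands in the blue cell (382,210). The gripper straddles the red jar (270,410), clear of the white-blue one (117,520).

>>> send_rows(motion=[[0, 0, -0.06, 0, 0, 0, 1], [0, 0, -0.12, 0, 0, 0, 1], [0, 0, -0.16, 0, 0, 0, 1], [0, 0, -0.18, 0, 0, 0, 1], [0, 0, -0.18, 0, 0, 0, 1], [0, 0, -0.18, 0, 0, 0, 1], [0, 0, -0.18, 0, 0, 0, -1], [0, 0, -0.18, 0, 0, 0, -1], [0, 0, -0.18, 0, 0, 0, -1], [0, 0, -0.18, 0, 0, 0, -1], [0, 0, -0.18, 0, 0, 0, -1], [0, 0, -0.18, 0, 0, 0, -1], [0, 0, -0.18, 0, 0, 0, -1], [0, 0, -0.18, 0, 0, 0, -1]])

```text
time_s: 18.35
ee_pos: [451.8, 243.8, 19.8]
ee_rot: [180.0, 0.0, 12.0]
force: [0.5, 0.1, 0.5]
gripper_width: 37.6
gripper_force: 15.0
```

>>> send_rows(motion=[[0, 0, 0.04, 0, 0, 0, -1], [0, 0, 0.1, 0, 0, 0, -1], [0, 0, 0.2, 0, 0, 0, -1], [0, 0, 0.2, 0, 0, 0, -1], [0.04, -0.1, 0.2, 0, 0, 0, -1], [0.07, -0.2, 0.2, 0, 0, 0, -1], [0.11, -0.3, 0.2, 0, 0, 0, -1], [0.14, -0.4, 0.2, 0, 0, 0, -1], [0.17, -0.48, 0.2, 0, 0, 0, -1], [0.184, -0.51, 0.2, 0, 0, 0, -1], [0.184, -0.51, 0.2, 0, 0, 0, -1], [0.184, -0.51, 0.2, 0, 0, 0, -1], [0.184, -0.51, 0.2, 0, 0, 0, -1], [0.184, -0.51, 0.16, 0, 0, 0, -1], [0.184, -0.51, 0.16, 0, 0, 0, -1]])

```text
time_s: 20.23
ee_pos: [542.2, -10.2, 98.7]
ee_rot: [-179.9, 0.2, 12.1]
force: [-0.5, 0.5, -0.7]
gripper_width: 37.3
gripper_force: 15.0
```

Run:
```python
from h import *
f=grab('side');s=env.state()
print(s['time_s'],s['ee_pos'],s['ee_rot'],s['gripper_width'])
o=cv2.resize(f['pixels'][120:270,200:380,::-1],None,fx=4,fy=4,interpolation=cv2.INTER_CUBIC)
cv2.imwrite('pics/s7.png',cv2.convertScaleAbs(o,alpha=1.5))
```

```text
20.275 [543.15403741 -10.37135418  99.57138778] [-1.79981962e+02  7.10810111e-02  1.20553010e+01] 37.468345595336025
```

View pics/s7.png

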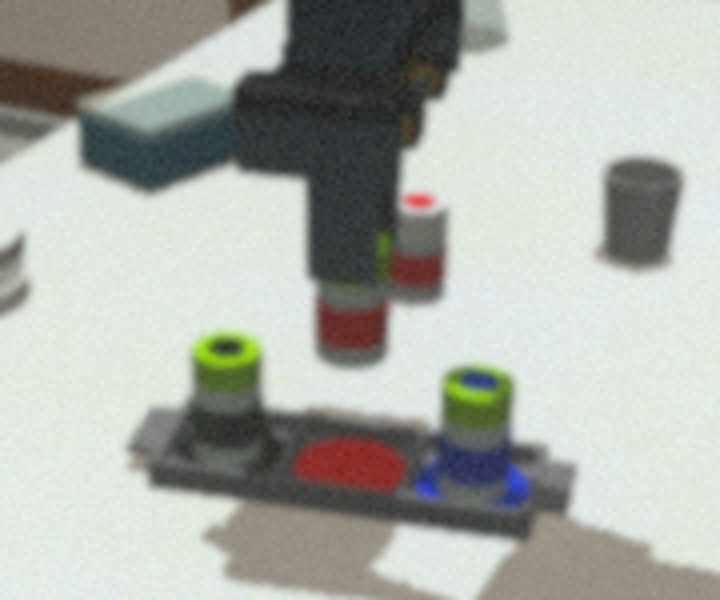

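The red jar hangs centred over the red cell (350,462), between the two placed jars and clear of them. Lower, release and rise.

>>> send_rows(motion=[[0, 0, -0.04, 0, 0, 0, -1], [0, 0, -0.08, 0, 0, 0, -1], [0, 0, -0.11, 0, 0, 0, -1], [0, 0, -0.13, 0, 0, 0, -1], [0, 0, -0.144, 0, 0, 0, -1], [0, 0, -0.144, 0, 0, 0, -1], [0, 0, -0.144, 0, 0, 0, -1], [0, 0, -0.144, 0, 0, 0, 0], [0, 0, -0.144, 0, 0, 0, 1], [0, 0, -0.144, 0, 0, 0, 1], [0, 0, -0.144, 0, 0, 0, 1], [0, 0, -0.144, 0, 0, 0, 1], [0, 0, -0.144, 0, 0, 0, 1], [0, 0, -0.1, 0, 0, 0, 1], [0, 0, 0, 0, 0, 0, 1], [0, 0, 0.12, 0, 0, 0, 1], [0, 0, 0.2, 0, 0, 0, 1], [0, 0, 0.2, 0, 0, 0, 1], [0, 0, 0.2, 0, 0, 0, 1]])

```text
time_s: 22.65
ee_pos: [543.0, -11.1, 198.8]
ee_rot: [-180.0, 0.1, 12.0]
force: [-0.1, -0.8, -1.0]
gripper_width: 91.0
gripper_force: 0.0
```

Run:
```python
from h import *
f=grab('side','s8.png');s=env.state()
print(s['time_s'],s['ee_pos'],s['qvel'].round(2),s['gripper_width'])
```

```text
22.7 [542.67738805 -11.07896697 198.25573005] [ 0.06  0.57  0.39 -0.02 -0.05 -0.  ] 91.33880587372803
```

View pics/s8.png

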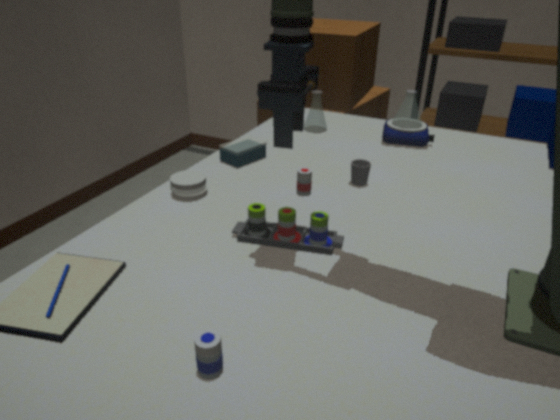

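All three jars stand upright in their matching cells at (257,218), (287,222) and (319,227). The white-capped jars and the beaker have not moved, and the gripper is clear.

```bash
python3 -c "
from workcell import env
print(env.job_done())"
```

```text
the job is handed in; nothing more can be done
None
```

The three lime-capped jars stand upright in the tray cells matching their dots, the white-capped jars and beaker were left where they stood, and the job was handed in at about 23 s of the 77 s limit.

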